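Clamp a vial in a lever-pumped vise

ROBOT

A 6-joint arm with a two-finger parallel gripper is mounted at the origin on the work surface; the furniture and walls round the work are solid. World frame = base frame: x ahead of the robot, y to its left, z up, the work surface at z = 0. Lengths are in m, angles in rad, forces in N, time in s.
With the tool pointing down it reaches from about 0.425 to 0.925 m from the base axis. Payload 12.5 kg.
Tool frame: the origin (TCP) lies on the centre line of the jaws, within the pads' length; the fingertips stand 14 mm ahead of it and the grasp point (between the pads) lies 5 mm behind it (manip.nose_length is the distance from the TCP to the fingertips, in m); z points along the fingers, y is the line along which they close (so a half turn about z gives the same grasp; the last joint's range is limited). The gripper opens to 85 mm and grips with 20 to 120 N. Pads are 22 mm wide; open, the fingers measure 114 mm over their backs; the gripper's body (76 mm by 85 mm) begins 54 mm behind the grasp point. The pads swing forward as they close: fully open they stand 13 mm farther back than shut.
Start: joints at [-1.337, 0.491, 1.559, -0, 1.092, -0.106], TCP at [0.208, -0.589, 0.245] pointing down, gripper open.
Joint ranges: [-3.1, 3.1], [-0.84, 2.19], [0.05, 2.79], [-1.13, 4.28], [0.06, 2.93], [-2.69, 2.69]. Speed limits (rad/s): [2.22, 2.22, 2.79, 3.14, 3.14, 3.14].

INTERFACE

Orientations are given as a unit quaternion [w, x, y, z].
In Python, from workcell import manip, camrig gives the robot as it stands (manip), with the cameras (camrig).
- The arm moves only by the shell command python3 drive.py FILE [FORCE], which reads ROWS from the file FILE. ROWS is a JSON object whose key "offsets" holds a list of rows, 1 to 20 of them, each of 5 numbers: dx, dy, dz in fractions of the full range, 1 being 1 m, then a turn about the tool's z in a scale on which 1.0 is 180 degrees, then the finger opening in m; each row is the pose to reach, as a shift and turn from the pose commanded when the command began, along the tool's axes at that moment; what a row does not reach only later rows make up. A row lasts 1/10 s, in which the tool goes at most 0.05 m and 0.15 rad, less where a joint would pass 70% of its speed; a pose out of reach is approached as far as the arm can. The fingers move at their own pace and stop on an object; FORCE is the grip in N (left out, the last holds). Time passes only in rows, so rows that do not move let the fingers close. It prints the time, the measured TCP pose, the force, the opening and the grip force at its end. Shift and turn numbers lie between -1 and 1, and a call with a number outside is refused. Input that does not fit is refused with a message, and nothing moves.
- manip.get_state(): the state, without advancing time (a new reading comes with each control period).
- camrig.read_camera(name): name is "scene" or "top" or "wrist"; returns the picture (400x640x3 uint8, red, green, blue); there is no depth.
- camrig.camera_model(name): a dict with "fx", "fy", "cx", "cy" (pixels), "xyz" and "attitude" of the camera in the world; the wrist camera has in their place "hand_eye" (4x4, takes a point from camera to tool coordinates, whose origin is the TCP and whose axes are the flange's). Camera axes: x right, y down, z forward; pixel columns grow to the right and rows downward; lengths in m; the calibration is good to about 2 mm. A picture is of the moment at which its call begins: read the wrist's pose just before it. camera_model takes no time and is no camera call.
- manip.sign_off(): hands the job in; it is judged then, once.
The state is a dict: "time": time; "joints": joint angles; "joint_velocities": joint speeds; "tau": joint torques, N m; "eef_pos": TCP position; "tool_rot": TCP orientation; "force": force on the tool from outside, world axes, zero at the start; "ft_torque": the same for the moment, N m; "gripper_width": finger opening in m; "grasp_force": force on a finger pad.
Only numpy, scipy, OpenCV 4.12 (cv2) and the standard library are available. Lean on these libraries where they do the work, as an engineer would, in place of code of your own. Each camera call takes 0.05 s, during which the arm holds its last target. There are 200 camera calls.

TASK

Stand the small green bottle upright on the bed of the blue vise, between the steel V of the fixed jaw and the black V pad of the moving jaw, and let go. Then pump the red-tipped lever with full strokes, all the way down and all the way back up each time, until the pad holds the bottle tightly in the V, and leave the lever up. Do not tip the bottle over, and leave the mug where it is.

Things in the scene. Friction and masses are not known exactly. Their poses are not given: they have to be found in the camera images.
- vial: small green bottle with a black cap, loose, standing upright on the table, 75 mm tall, about 40 g; body 27 mm across up to 60 mm height, cap 19 mm across above that; origin at the centre of its underside, z up
- mug: dark teal mug, loose, 81 x 114 x 94 mm with its handle, a bystander to be left alone; origin at the centre of its underside
- seat (a point): the point on the vise's steel bed, 21 mm above the table, that lies under the bottle's axis when it stands touching both sides of the fixed jaw's steel V (a 90 degree V opening to -y, 33 mm wide at the mouth, whose lips end 2 mm beyond this point). Axes as the vise's. A bottle standing a little short of the V or off its middle is pushed home by the pad
- lever_pivot (a point): centre of the lever's hinge, on the vise's centre plane, 85 mm above the table; the hinge axis is the vise's x. Axes as the vise's
- lever_pad (a point): centre of the top of the red palm pad (46 x 46 mm, 14 mm thick) at the lever's free end, 168 mm to the -y side of the pivot. At rest it is about 150 mm above the table, and at the bottom of the stroke about 66 mm; it turns with the lever about the pivot and lies level at mid-stroke. Meant to be pushed down from above with shut fingers
- lever (a joint): angle of the hand lever, rad: 0 = up at rest, 0.5 = down on its stop. A spring brings it back up by itself in about a second; pushing the pad down takes 5 to 12 N. A ratchet pawl on the lever moves the jaw on by 9 mm in a full stroke; strokes that go down less than 0.37, or return less far than 0.13, do not add up
- jaw (a joint): travel of the moving jaw toward the fixed jaw, m: at the start 0 to 0.012; it stays where the ratchet leaves it. The pad meets a bottle standing in the V at about 0.039. At about 0.0435 the rack runs out of teeth, and further strokes do nothing and do no harm. Four to six full strokes are needed
- jaw_pad (a joint): how far the sprung pad is pushed back into the moving jaw, m: 0 = free, 0.012 = at its stop; 1 N per mm on 2 N of preload. About 0.005 when the bottle is fully clamped
- vise: blue lever-pumped bench vise, bolted to the table; base plate 104 x 272 x 14 mm. Its y axis runs from the lever end to the fixed jaw and is the way the moving jaw slides; x across, z up. Flat steel bed, x = -35 to 35 mm. Jaws and pad end at most 58 mm above the table; the highest fixed part, the lever bearing at y = -75 mm, at 105 mm. Origin: underside, y = 0, on the centre plane
- pad_v (a point): point in the moving jaw's sprung black rubber V pad where the bottle's axis lies when it rests in that V, 39 mm above the table; at the start 27 to 39 mm short of the seat in y. The pad is 40 mm wide and 28 mm high, a 90 degree V opening to +y; its lips end 2 mm behind this point. Axes as the vise's

How it is judged:
On the way, in this order (a step that is already met when the one before it is completed fails the run):
1. the bottle stands upright and released on the bed between the jaws (y of vial in the frame of seat between -0.04 and 0.006 m and x of vial in the frame of seat between -0.018 and 0.018 m and z of vial in the frame of seat below 0.004 m and angle between vial's own z axis and vertical below 0.15 rad and contact force between the fingers and vial below 0.1 N), for 0.2 s.
2. first full stroke: lever down (value of joint lever above 0.37 rad).
3. lever back up (value of joint lever below 0.13 rad).
4. second full stroke: lever down (value of joint lever above 0.37 rad).
5. lever back up (value of joint lever below 0.13 rad).
6. third full stroke: lever down (value of joint lever above 0.37 rad).
At the end, for the whole second after the job is handed in: the bottle stands upright (within 0.12 rad) on the bed in the V (within 5 mm of the seat in x, y and z), at rest; the jaw has travelled more than 39 mm and its pad is pushed back by more than 2 mm by the bottle; the lever is back up (below 0.08 rad) (y of vial in the frame of seat between -0.005 and 0.005 m and x of vial in the frame of seat between -0.005 and 0.005 m and z of vial in the frame of seat between -0.004 and 0.005 m and angle between vial's own z axis and vertical below 0.12 rad and value of joint jaw above 0.039 m and value of joint jaw_pad above 0.002 m and value of joint lever below 0.08 rad and linear speed of vial below 0.02 m/s); the robot touches nothing.
It fails at once if the bottle is tipped over (angle between vial's own z axis and vertical above 0.6 rad).
It fails at once if the mug is moved by more than 30 mm (distance of mug from where it was at the start of the episode above 0.03 m).
It also fails if it takes over 54 s, if anything falls off the work surface, if the arm or the gripper's body presses on something with over 40 N, if the wrist force passes 120 N, or if a joint passes its speed limit or range.

## Working session

There is one attempt and no reset: what is moved stays moved. The work goes in short steps, Python scripts to look and compute and a shell command to move; the robot and the scene stay as the last step left them, time stands still between calls to the robot, and variables do not carry over. Pictures are saved under pics/ and viewed, at most 14 in all, crops included, and the job is handed in when it is done.

```bash
ls; mkdir -p pics
python3 - <<'E'
from workcell import manip, camrig
import cv2
for n in("scene","top"):
    print(n,camrig.camera_model(n)); cv2.imwrite(f"pics/{n}0.png",camrig.read_camera(n)[:,:,::-1])
print(camrig.camera_model("wrist"));print(manip.get_state(),manip.nose_length)
E
```

```text
drive.py
pics
workcell.py
scene {'fx': 371.7727764646784, 'fy': 371.7727764646784, 'cx': 318.74782912642627, 'cy': 201.64444287056762, 'xyz': array([-0.08042409,  0.54465097,  0.72308177]), 'attitude': array([ 0.21904561, -0.40449902,  0.78539059, -0.41419944])}
top {'fx': 497.16402275644106, 'fy': 497.16402275644106, 'cx': 324.08349418225987, 'cy': 195.85385869483173, 'xyz': array([0.34690821, 0.04347306, 1.48359232]), 'attitude': array([ 0.07225411, -0.69894426,  0.70844615, -0.0660327 ])}
{'fx': 341.9042627403553, 'fy': 341.9042627403553, 'cx': 316.8045380502342, 'cy': 199.0214722668364, 'hand_eye': array([[-5.30482793e-04, -9.62151208e-01, -2.72515637e-01,
         6.97728485e-02],
       [ 9.99999829e-01, -4.43528553e-04, -3.80679697e-04,
         9.21936774e-04],
       [ 2.45402965e-04, -2.72515792e-01,  9.62151279e-01,
        -1.28941593e-01],
       [ 0.00000000e+00,  0.00000000e+00,  0.00000000e+00,
         1.00000000e+00]])}
{'time': 0.1, 'joints': array([-1.33660732e+00,  4.91505823e-01,  1.55943042e+00, -6.13169545e-06,
        1.09170009e+00, -1.05608666e-01]), 'joint_velocities': array([ 8.42806569e-04, -3.20111010e-03, -1.12961023e-03,  7.92112215e-04,
        7.67688559e-05,  1.07037481e-03]), 'tau': array([ 1.09826942e-03, -6.19447374e+01, -2.62027216e+01, -1.04986516e-04,
        2.93499346e-03,  9.82188283e-06]), 'eef_pos': array([ 0.20827772, -0.5890591 ,  0.24476767]), 'tool_rot': array([-5.20589417e-04,  9.85601503e-01,  1.69084016e-01, -3.62405334e-05]), 'force': array([-0.23612433,  0.11915709,  0.06436768]), 'ft_torque': array([0.00397433, 0.07717429, 0.0262596 ]), 'grasp_force': 0.0, 'gripper_width': 0.08552226526526714} 0.014
```

View pics/scene0.png

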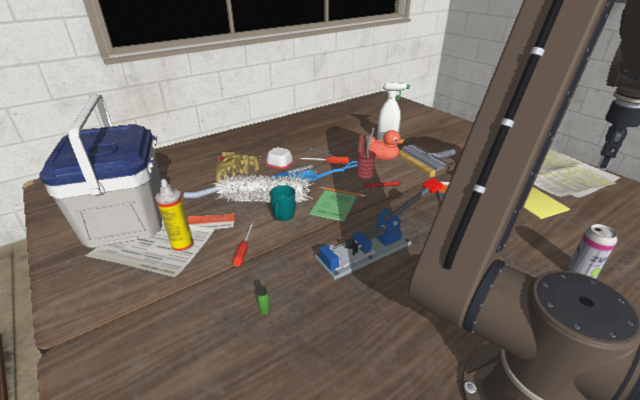

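View pics/top0.png

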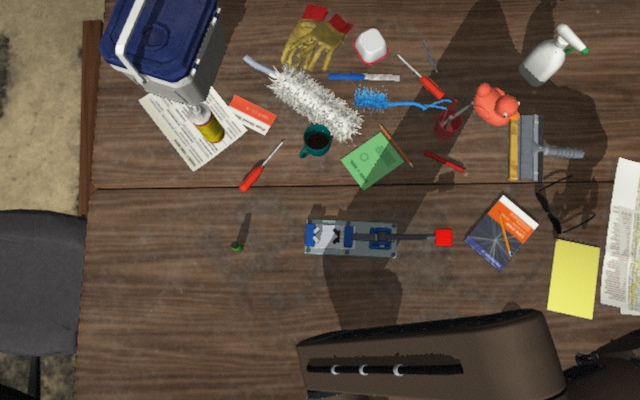

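The scene picture shows the bottle near (263,300), the vise near (362,250), the red pad at (434,185) and the mug at (283,203). In the top picture the bottle is at (236,247), the vise plate spans (305–397, 220–258), and the red pad is at (444,238).

```bash
cat > h.py <<'E'
import numpy as np, cv2
from scipy.spatial.transform import Rotation as R
from workcell import manip, camrig
def q(w): return R.from_quat(np.roll(w,-1))
def cam(n,st=None):
    m=camrig.camera_model(n); K=(m['fx'],m['fy'],m['cx'],m['cy'])
    if n!='wrist': return K,q(m['attitude']).as_matrix(),np.array(m['xyz'])
    st=st or manip.get_state(); T=q(st['tool_rot']).as_matrix(); H=m['hand_eye']
    return K,T@H[:3,:3],T@H[:3,3]+st['eef_pos']
def ray(c,p):
    K,A,o=c; d=A@np.array([(p[0]-K[2])/K[0],(p[1]-K[3])/K[1],1]); return o,d/np.linalg.norm(d)
def plane(c,p,z):
    o,d=ray(c,p); return o+d*(z-o[2])/d[2]
def tri(c1,p1,c2,p2):
    o1,d1=ray(c1,p1);o2,d2=ray(c2,p2)
    s=np.linalg.lstsq(np.c_[d1,-d2],o2-o1,rcond=None)[0]
    a,b=o1+s[0]*d1,o2+s[1]*d2; return (a+b)/2,np.linalg.norm(a-b)
def proj(c,X):
    K,A,o=c; v=A.T@(np.array(X)-o); return K[0]*v[0]/v[2]+K[2],K[1]*v[1]/v[2]+K[3]
def mask(im,h0,h1,s=100,v=40):
    H=cv2.cvtColor(im,cv2.COLOR_RGB2HSV); return cv2.inRange(H,(h0,s,v),(h1,255,255))
def blobs(m,box,amin=10):
    x0,y0,x1,y1=box; k=np.zeros_like(m);k[y0:y1,x0:x1]=m[y0:y1,x0:x1]
    n,l,s,c=cv2.connectedComponentsWithStats(k); return [(s[i].tolist(),c[i].round(1).tolist()) for i in range(1,n) if s[i][4]>=amin]
E
python3 - <<'E'
from h import *
t,s=cam('top'),cam('scene'); T,S=camrig.read_camera('top'),camrig.read_camera('scene')
rt=blobs(mask(T,0,6,150,120),(425,220,465,260));rs=blobs(mask(S,0,6,150,120),(415,170,455,200))
print(rt,rs); print('pad',tri(t,rt[0][1],s,rs[0][1]))
gt=blobs(mask(T,45,75,100,40),(220,230,255,260),3);gs=blobs(mask(S,45,75,100,40),(245,275,285,325))
print(gt,gs,tri(t,gt[0][1],s,gs[0][1]))
for p in [(305,220),(397,220),(397,258),(305,258)]: print(plane(t,p,.014))
for n,im,b in(('t',T,(295,205,465,265)),('s',S,(235,170,455,325))):
    x0,y0,x1,y1=b; c=im[y0:y1,x0:x1]; cv2.imwrite(f'pics/c{n}.png',cv2.resize(c,None,fx=(4.5 if n=='t' else 3.5),fy=(4.5 if n=='t' else 3.5),interpolation=2)[:,:,::-1])
E
```

```text
[([435, 229, 18, 17, 300], [443.6, 237.0])] [([422, 178, 22, 15, 185], [432.7, 184.8])]
pad (array([ 0.49469858, -0.26722077,  0.14465268]), np.float64(0.0006596732272878979))
[([232, 242, 11, 10, 53], [238.1, 247.3])] [([257, 293, 13, 21, 198], [263.4, 303.6])] (array([0.48741049, 0.31081177, 0.02392715]), np.float64(0.004099507011940901))
[0.56592657 0.11252556 0.014     ]
[ 0.56208405 -0.16177449  0.014     ]
[ 0.4494635 -0.1571541  0.014    ]
[0.45304028 0.11309471 0.014     ]
```

View pics/ct.png

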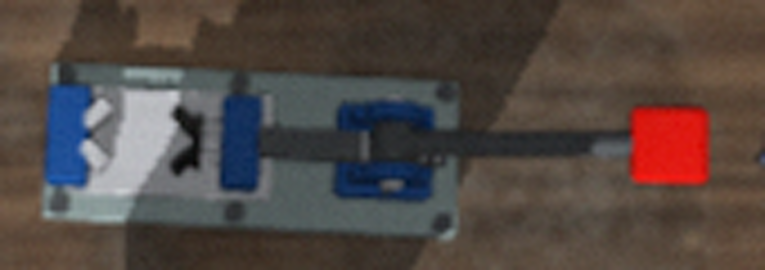

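View pics/cs.png

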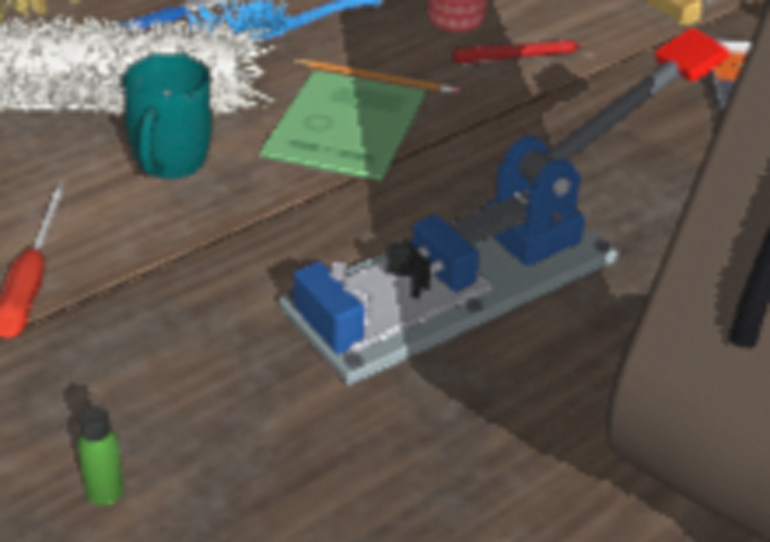

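The top crop shows the plate corners at about (306,219), (397,223), (396,258) and (304,253). The fixed V is at the left end, the black pad to its right and the red pad centred at (444,237), so vise +y is close to world +y. The scene crop shows the bottle standing clear of everything, and the mug well away from the vise.

```bash
cat >> h.py <<'E'
def shift(X,yaw,st=None):
    "tool-axes shift and tool-z turn to put TCP at X with tool x at world angle yaw"
    st=st or manip.get_state(); A=q(st['tool_rot']).as_matrix()
    cur=np.arctan2(A[1,0],A[0,0]); d=(yaw-cur+np.pi)%(2*np.pi)-np.pi
    return (A.T@(np.array(X)-st['eef_pos'])).round(4),round(-d,4)
E
python3 - <<'E'
from h import *
t=cam('top'); P=[plane(t,p,.014) for p in [(306.1,219),(396.8,222.8),(396.1,258.3),(304.3,253.4)]]
l=(P[0]+P[3])/2; r=(P[1]+P[2])/2; print(l,r,np.linalg.norm(l-r),'yaw y axis deg',np.degrees(np.arctan2(*(l-r)[1::-1])))
for X in [(.55,-.15,.3),(.5,.05,.3)]: print(shift(X,np.pi/2))
E
```

```text
[0.51772593 0.11215688 0.014     ] [ 0.50115069 -0.15765719  0.014     ] 0.2703227151502846 yaw y axis deg 86.48462024769621
(array([ 0.4685, -0.3002, -0.0548]), np.float64(-1.231))
(array([ 0.488 , -0.5054, -0.0547]), np.float64(-1.231))
```

The rows are not in the units I measure in: turns go in shares of 180 degrees. I convert before sending: -1.17 rad / 3.1416 = -0.3724.

```bash
echo '{"offsets": [[0.2, -0.13, -0.054, -0.1592, 0.085], [0.4, -0.25, -0.054, -0.3183, 0.085], [0.468, -0.3, -0.054, -0.3724, 0.085], [0.468, -0.3, -0.054, -0.3724, 0.085], [0.468, -0.3, -0.054, -0.3724, 0.085], [0.468, -0.3, -0.054, -0.3724, 0.085], [0.468, -0.3, -0.054, -0.3724, 0.085], [0.468, -0.3, -0.054, -0.3724, 0.085], [0.468, -0.3, -0.054, -0.3724, 0.085], [0.468, -0.3, -0.054, -0.3724, 0.085], [0.468, -0.3, -0.054, -0.3724, 0.085], [0.488, -0.505, -0.054, -0.3724, 0.085], [0.488, -0.505, -0.054, -0.3724, 0.085], [0.488, -0.505, -0.054, -0.3724, 0.085], [0.488, -0.505, -0.054, -0.3724, 0.085], [0.488, -0.505, -0.054, -0.3724, 0.085], [0.488, -0.505, -0.054, -0.3724, 0.085]]}' > path.dat && python3 drive.py path.dat
python3 - <<'E'
from h import *
st=manip.get_state(); im=camrig.read_camera('wrist'); np.savez('w1.npz',im=im,K=cam('wrist',st)[0],A=cam('wrist',st)[1],o=cam('wrist',st)[2])
cv2.imwrite('pics/w1.png',im[:,:,::-1]); print(st['eef_pos'],shift((.487,.29,.25),np.radians(86.5)))
E
```

```text
time: 1.9
eef_pos: [0.4998, 0.051, 0.2994]
tool_rot: [0.0, 0.727, 0.686, 0.0]
force: [-0.5, -0.9, 0.1]
gripper_width: 0.0846
grasp_force: 0.0
[0.4997648  0.05097732 0.29944456] (array([ 0.2391, -0.0274,  0.0493]), np.float64(0.0018))
```

View pics/w1.png

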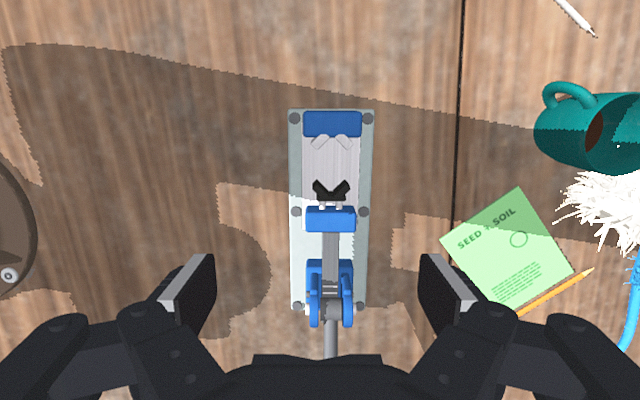

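The wrist picture shows the vise aligned with the image: fixed jaw at about (332,124), steel V near (332,140), black pad near (331,188). The mug is at (590,130), far to the side.

```bash
echo '{"offsets": [[0.05, -0.02, 0.04, 0, 0.085], [0.1, -0.02, 0.04, 0, 0.085], [0.12, -0.02, 0.04, 0, 0.085], [0.12, -0.02, 0.04, 0, 0.085], [0.12, -0.02, 0.04, 0, 0.085]]}' > path.dat && python3 drive.py path.dat >/dev/null
cat > snap.py <<'E'
import sys
from h import *
st=manip.get_state(); im=camrig.read_camera('wrist'); K,A,o=cam('wrist',st); np.savez(sys.argv[1]+'.npz',im=im,K=K,A=A,o=o); cv2.imwrite(f'pics/{sys.argv[1]}.png',im[:,:,::-1]); print(st['eef_pos'])
E
python3 snap.py w2
echo '{"offsets": [[0.05, 0, 0, 0, 0.085], [0.08, 0, 0, 0, 0.085], [0.08, 0, 0, 0, 0.085], [0.08, 0, 0, 0, 0.085]]}' > path.dat && python3 drive.py path.dat >/dev/null
python3 snap.py w3
python3 - <<'E'
import numpy as np,cv2
a,b=np.load('w2.npz')['im'],np.load('w3.npz')['im']
cv2.imwrite('pics/w23.png',np.vstack([a[:300,150:550],b[:300,150:550]])[:,:,::-1])
E
```

```text
[0.4880312  0.16967799 0.25891365]
[0.49273006 0.24918256 0.25917113]
```

View pics/w23.png

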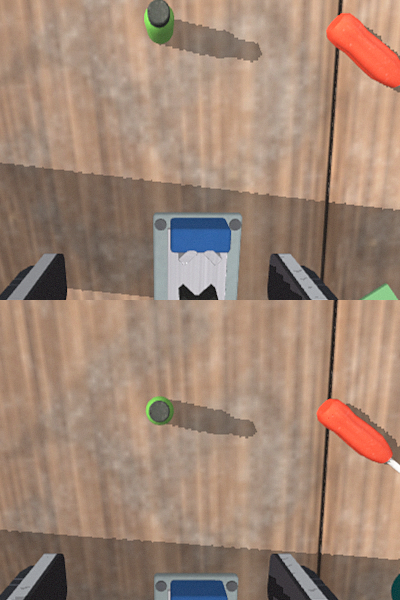

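The upper half (w2) shows the bottle at about (309,20) and the fixed jaw at (350,235). The lower half (w3) shows it almost directly from above at (309,111).

Run:
```python
from h import *
L=[]
for n,box in(('w2',(290,0,330,50)),('w3',(290,85,335,135))):
    d=np.load(n+'.npz'); c=(d['K'],d['A'],d['o']); im=d['im']
    g=mask(im,40,75,110,40); H=cv2.cvtColor(im,cv2.COLOR_RGB2HSV)
    dark=cv2.inRange(H,(0,0,0),(180,90,115)); gb=max(blobs(g,box),key=lambda b:b[0][4]); x,y,w,h=gb[0][:4]
    k=blobs(dark,(x,max(0,y-12),x+w,y+h-2)); cb=max(k,key=lambda b:b[0][4]); print(n,gb,cb); L.append((c,gb,cb))
(c2,g2,k2),(c3,g3,k3)=L
print('cap',tri(c2,k2[1],c3,k3[1]))
s=cam('scene');S=camrig.read_camera('scene');gs=blobs(mask(S,45,75,100,40),(245,275,285,325))[0];x,y,w,h=gs[0]if len(gs[0])==4 else gs[0][:4]
print('axis from w3 at .03',plane(c3,g3[1],.04),'w3+scene',tri(c3,g3[1],s,gs[1]), 'scene bottom',plane(s,(x+w/2,y+h-1),0))
a=np.load('w1.npz')['im'][100:220,280:385]; b=np.load('w2.npz')['im'][205:315,295:400]
cv2.imwrite('pics/v.png',np.hstack([cv2.resize(a,(396,452),interpolation=2),cv2.resize(b,(396,452),interpolation=2)])[:,:,::-1])
```

```text
w2 ([294, 7, 30, 36, 502], [309.5, 29.0]) ([298, 0, 22, 28, 470], [308.3, 13.1])
w3 ([296, 97, 27, 28, 245], [309.4, 108.8]) ([299, 101, 21, 21, 341], [309.0, 111.0])
cap (array([0.49036519, 0.31026603, 0.06895443]), np.float64(2.039495397453463e-05))
axis from w3 at .03 [0.49019503 0.31167875 0.04      ] w3+scene (array([0.48989443, 0.31164264, 0.02227488]), np.float64(0.0005569042588430097)) scene bottom [0.48271701 0.31785336 0.        ]
```

View pics/v.png

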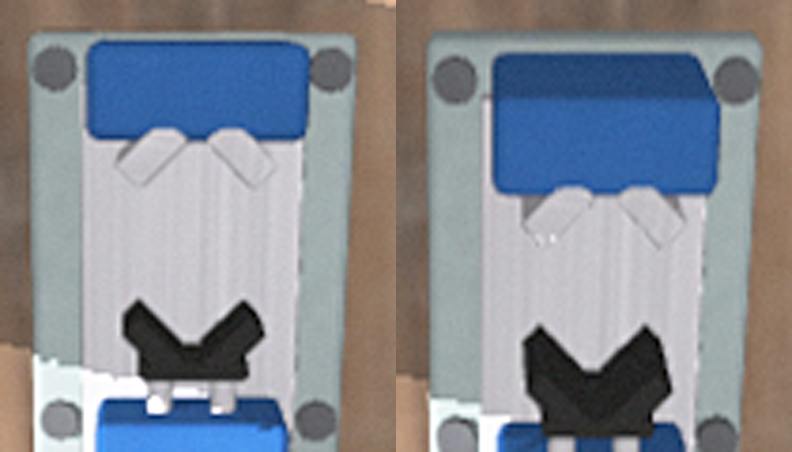

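In the zoomed vise crops (w1 left, w2 right), the steel V's inner lip tips are at (138,186) and (260,188) in w1, and at local (144,242) and (268,248) in w2. The black pad's tips are at (138,300) and (249,300) in w1, and local (144,326) and (252,326) in w2.

Run:
```python
from h import *
C=[(lambda d:(d['K'],d['A'],d['o']))(np.load(n+'.npz')) for n in('w1','w2')]
a=lambda u,v:(280+u/3.771-.37,100+v/3.767-.37); b=lambda u,v:(295+u/3.771-.37,205+v/4.109-.37)
f=[tri(C[0],a(*p),C[1],b(*r)) for p,r in [((138,186),(144,242)),((260,188),(268,248)),((138,300),(144,326)),((249,300),(252,326))]]
for x in f: print(x)
for z in(.055,.058): print(z,*[plane(C[0],a(*p),z).round(4) for p in((138,186),(260,188),(138,300),(249,300))])
# plate sides and jaw corners in w1, w2
print('plate top corners',plane(C[0],a(30,36),.014),plane(C[0],a(354,36),.014),plane(C[1],b(32,34),.014),plane(C[1],b(365,36),.014))
c=C[0];print('plate far end w1',plane(c,(291,309),.014),plane(c,(366,305),.014))
print('bed edge',plane(C[0],a(82,240),.021),plane(C[0],a(300,240),.021))
```

```text
(array([0.50060716, 0.07000737, 0.05229775]), np.float64(0.0012100755994014555))
(array([0.53564469, 0.06777713, 0.05555024]), np.float64(0.001448444431739561))
(array([0.4990268 , 0.03043395, 0.02635741]), np.float64(0.00040385648433172134))
(array([0.53362039, 0.02820657, 0.02596926]), np.float64(0.0011303443731714821))
0.055 [0.5012 0.0704 0.055 ] [0.5364 0.0678 0.055 ] [0.4992 0.0367 0.055 ] [0.5321 0.0348 0.055 ]
0.058 [0.5013 0.0708 0.058 ] [0.5362 0.0682 0.058 ] [0.4993 0.0374 0.058 ] [0.5318 0.0355 0.058 ]
plate top corners [0.47007427 0.11351601 0.014     ] [0.570632   0.10762685 0.014     ] [0.46980044 0.11669102 0.014     ] [0.57111229 0.10988718 0.014     ]
plate far end w1 [ 0.45291908 -0.15376323  0.014     ] [ 0.5567846 -0.1535161  0.014    ]
bed edge [0.48207028 0.04982948 0.021     ] [0.55148149 0.04576533 0.021     ]
```

Run:
```python
from h import *
y=np.radians(86.6)
print(shift((.4902,.311,.12),y),shift((.4902,.311,.053),y), manip.get_state()['time'])
```

```text
(array([ 0.062 , -0.0063,  0.1393]), np.float64(-0.0033)) (array([ 0.062 , -0.0063,  0.2063]), np.float64(-0.0033)) 3.0
```

```bash
echo '{"offsets": [[0.062, -0.006, 0.04, 0, 0.06], [0.062, -0.006, 0.08, 0, 0.06], [0.062, -0.006, 0.12, 0, 0.06], [0.062, -0.006, 0.15, 0, 0.06], [0.062, -0.006, 0.18, 0, 0.06], [0.062, -0.006, 0.206, 0, 0.06], [0.062, -0.006, 0.206, 0, 0.06], [0.062, -0.006, 0.206, 0, 0.06], [0.062, -0.006, 0.206, 0, 0.02], [0.062, -0.006, 0.206, 0, 0.01], [0.062, -0.006, 0.206, 0, 0.01], [0.062, -0.006, 0.206, 0, 0.01], [0.062, -0.006, 0.206, 0, 0.01], [0.062, -0.006, 0.206, 0, 0.01], [0.062, -0.006, 0.206, 0, 0.01]]}' > path.dat && python3 drive.py path.dat 25
python3 - <<'E'
from h import *
y=np.radians(86.6)
print(shift((.4902,.311,.053),y))
for z in (.17,.09,.075): print(shift((.5184,.066,z),y))
E
```

```text
time: 4.5
eef_pos: [0.4907, 0.3129, 0.0547]
tool_rot: [0.0, 0.728, 0.685, 0.001]
force: [-1.4, -0.3, 6.7]
gripper_width: 0.0257
grasp_force: 24.2
(array([-0.002 , -0.0004,  0.0017]), np.float64(-0.0015))
(array([-0.2447,  0.0429, -0.1155]), np.float64(-0.0015))
(array([-0.2448,  0.0427, -0.0355]), np.float64(-0.0015))
(array([-0.2448,  0.0427, -0.0205]), np.float64(-0.0015))
```

```bash
echo '{"offsets": [[0, 0, -0.03, 0, 0.01], [0, 0, -0.07, 0, 0.01], [0, 0, -0.115, 0, 0.01], [-0.04, 0.007, -0.115, 0, 0.01], [-0.08, 0.014, -0.115, 0, 0.01], [-0.12, 0.021, -0.115, 0, 0.01], [-0.16, 0.028, -0.115, 0, 0.01], [-0.2, 0.035, -0.115, 0, 0.01], [-0.23, 0.041, -0.115, 0, 0.01], [-0.244, 0.043, -0.115, 0, 0.01], [-0.244, 0.043, -0.09, 0, 0.01], [-0.244, 0.043, -0.06, 0, 0.01], [-0.244, 0.043, -0.04, 0, 0.01], [-0.244, 0.043, -0.03, 0, 0.01], [-0.244, 0.043, -0.03, 0, 0.01], [-0.244, 0.043, -0.03, 0, 0.01]]}' > path.dat && python3 drive.py path.dat; python3 snap.py w4;python3 - <<'E'
from h import *
S=camrig.read_camera('scene')[215:285,300:420]
w=cv2.imread('pics/w4.png')[150:400,180:460]
cv2.imwrite('pics/p.png',np.vstack([cv2.resize(S,(560,327),interpolation=2)[:,:,::-1],w[:, :280].repeat(2,1)[:250]])); print(shift((.5184,.067,.0757),np.radians(86.6)),manip.get_state()['force'])
E
```

```text
time: 6.1
eef_pos: [0.5185, 0.0667, 0.084]
tool_rot: [0.0, 0.728, 0.685, 0.0]
force: [0.3, 0.6, -0.3]
gripper_width: 0.0256
grasp_force: 25.1
[0.51851645 0.06670951 0.08399004]
(array([ 0.0004, -0.0003,  0.0086]), np.float64(-0.0014)) [-0.22846784  0.43623402 -0.59092267]
```

View pics/p.png

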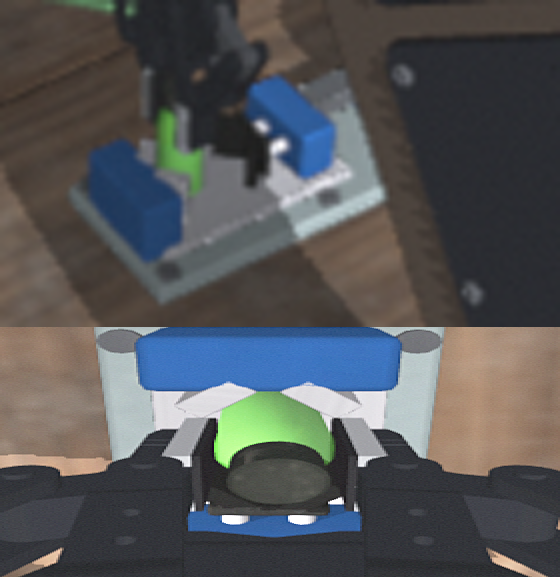

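The bottle hangs upright between the fingers, just above the bed and in front of the V. It is 1–2 mm off the V's middle, with the cap at x≈280 and the V at x≈269 in the crop.

```bash
echo '{"offsets": [[0, -0.001, 0.003, 0, 0.01], [0, -0.0015, 0.006, 0, 0.01], [0, -0.0015, 0.0075, 0, 0.01], [0, -0.0015, 0.0075, 0, 0.01]]}' > path.dat && python3 drive.py path.dat; echo '{"offsets": [[0, 0, 0.001, 0, 0.01], [0, 0, 0.001, 0, 0.01]]}' > path.dat && python3 drive.py path.dat
```

```text
time: 6.6
eef_pos: [0.5166, 0.0665, 0.0758]
tool_rot: [-0.0, 0.728, 0.685, -0.0]
force: [-0.6, -0.4, 0.8]
gripper_width: 0.0258
grasp_force: 25.2
time: 6.8
eef_pos: [0.5167, 0.0665, 0.0756]
tool_rot: [0.0, 0.728, 0.685, 0.0]
force: [-3.6, -0.4, 13.9]
gripper_width: 0.0256
grasp_force: 26.3
```

```bash
echo '{"offsets": [[0, 0, -0.0005, 0, 0.026], [0, 0, -0.0005, 0, 0.03], [0, 0, -0.0005, 0, 0.036], [0, 0, -0.0005, 0, 0.045], [0, 0, -0.0005, 0, 0.045], [0, 0, -0.0005, 0, 0.045], [0, 0, -0.0005, 0, 0.045]]}' > path.dat && python3 drive.py path.dat; echo '{"offsets": [[0, 0, -0.02, 0, 0.045], [0, 0, -0.05, 0, 0.045], [0, 0, -0.09, 0, 0.045], [0, 0, -0.13, 0, 0.045], [0, 0, -0.17, 0, 0.045], [0, 0, -0.17, 0, 0.045], [0, 0, -0.17, 0, 0.045]]}' > path.dat && python3 drive.py path.dat
python3 snap.py w5;python3 - <<'E'
from h import *
S=camrig.read_camera('scene')[215:285,300:420]
w=cv2.imread('pics/w5.png')[60:400,160:480]
cv2.imwrite('pics/p2.png',np.hstack([cv2.resize(S,(440,257),interpolation=2)[:,:,::-1],w[:257]]))
T=camrig.read_camera('top');S=camrig.read_camera('scene')
rt=blobs(mask(T,0,6,150,120),(425,220,465,260));rs=blobs(mask(S,0,6,150,120),(415,170,455,200));print(rt,rs)
p=tri(cam('top'),rt[0][1],cam('scene'),rs[0][1])[0] if rt and rs else None; print(p)
y=np.radians(86.6); u=np.array([np.cos(y),np.sin(y),0]); s=np.array([.5186,.071,0])
print('vise-frame pad: y from seat',(p-s)@u,'x',(p-s)@np.array([np.sin(y),-np.cos(y),0]))
E
```

```text
time: 7.5
eef_pos: [0.5167, 0.0665, 0.0752]
tool_rot: [0.0, 0.728, 0.685, -0.0]
force: [1.1, -0.6, -0.7]
gripper_width: 0.045
grasp_force: 0.0
time: 8.2
eef_pos: [0.5166, 0.0665, 0.2457]
tool_rot: [0.001, 0.728, 0.685, 0.001]
force: [-0.6, 0.0, -0.7]
gripper_width: 0.0448
grasp_force: 0.0
[0.51661774 0.0665484  0.24567586]
[([435, 229, 18, 17, 300], [443.6, 237.0])] []
NoneTraceback (most recent call last):
  File "<stdin>", line 9, in <module>
TypeError: unsupported operand type(s) for -: 'NoneType' and 'float'
```

View pics/p2.png

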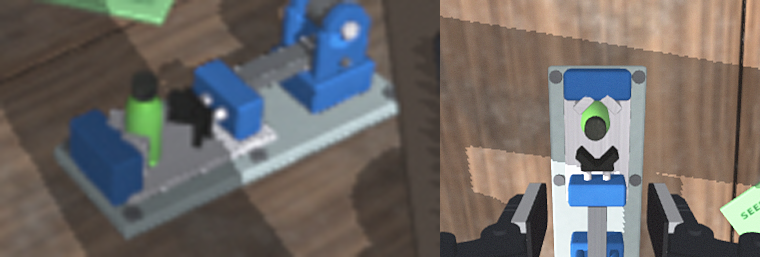

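The bottle stands upright and free on the bed, between the V and the black pad. Next is the lever: close the fingers and move above the red pad.

Run:
```python
from h import *
print(plane(cam('top'),(443.6,237.),.148)); y=np.radians(86.6)
for X in [(.4965,-.268,.245),(.4965,-.268,.175),(.4958,-.278,.082)]: print(shift(X,y))
```

```text
[ 0.49458965 -0.26624238  0.148     ]
(array([-0.3351,  0.0006, -0.001 ]), np.float64(-0.0017))
(array([-0.3351,  0.0008,  0.069 ]), np.float64(-0.0017))
(array([-0.3451,  0.0009,  0.162 ]), np.float64(-0.0017))
```

```bash
echo '{"offsets": [[-0.05, 0, 0, 0, 0], [-0.1, 0, 0, 0, 0], [-0.15, 0, 0, 0, 0], [-0.2, 0, 0, 0, 0], [-0.25, 0, 0, 0, 0], [-0.3, 0.001, 0, 0, 0], [-0.335, 0.001, 0.03, 0, 0], [-0.335, 0.001, 0.069, 0, 0], [-0.335, 0.001, 0.069, 0, 0]]}' > path.dat && python3 drive.py path.dat
echo '{"offsets": [[-0.003, 0, 0.03, 0, 0], [-0.006, 0, 0.05, 0, 0], [-0.009, 0, 0.07, 0, 0], [-0.01, 0, 0.088, 0, 0], [-0.01, 0, 0.093, 0, 0], [-0.01, 0, 0.093, 0, 0]]}' > path.dat && python3 drive.py path.dat
python3 - <<'E'
from h import *
T=camrig.read_camera('top'); print(blobs(mask(T,0,6,150,120),(415,210,475,270)))
E
```

```text
time: 9.3
eef_pos: [0.495, -0.2676, 0.1713]
tool_rot: [-0.005, 0.729, 0.684, -0.001]
force: [-0.5, 1.1, 0.2]
gripper_width: -0.0
grasp_force: 0.0
time: 9.9
eef_pos: [0.4973, -0.2773, 0.084]
tool_rot: [0.0, 0.728, 0.686, 0.0]
force: [0.1, 1.9, 3.8]
gripper_width: -0.0001
grasp_force: 1.7
[]
```

```bash
echo '{"offsets": [[0, 0, 0.002, 0, 0], [0, 0, 0.002, 0, 0]]}' > path.dat && python3 drive.py path.dat
python3 - <<'E'
from h import *
S=camrig.read_camera('scene')[150:290,300:500]; W=camrig.read_camera('wrist')
cv2.imwrite('pics/l.png',np.hstack([cv2.resize(S,(480,336),interpolation=2),cv2.resize(W,(320,200)).repeat(1,0) if 0 else cv2.copyMakeBorder(cv2.resize(W,(320,200)),0,136,0,0,0)])[:,:,::-1])
E
```

```text
time: 10.15
eef_pos: [0.4971, -0.2778, 0.0822]
tool_rot: [0.001, 0.728, 0.685, 0.0]
force: [1.5, 3.1, 6.1]
gripper_width: 0.0
grasp_force: 2.8
```

View pics/l.png

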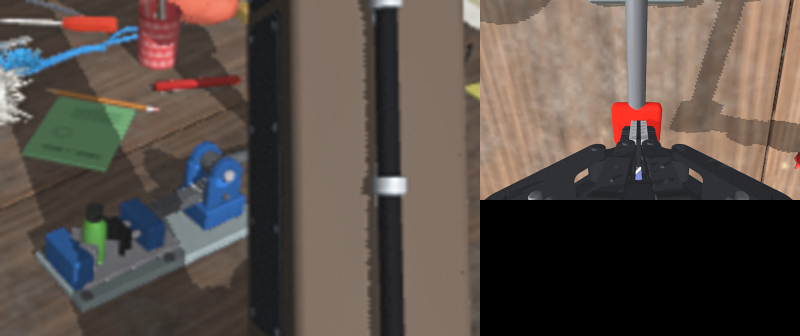

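The wrist view shows the shut fingers on the red pad. The scene view shows the bottle upright and the black pad moved closer. Repeating the strokes.

```bash
for r in 1; do echo '{"offsets": [[0.004, 0, -0.04, 0, 0], [0.01, 0, -0.08, 0, 0], [0.01, 0, -0.1, 0, 0], [0.01, 0, -0.1, 0, 0], [0.01, 0, -0.1, 0, 0], [0.01, 0, -0.1, 0, 0], [0.01, 0, -0.1, 0, 0], [0.01, 0, -0.1, 0, 0], [0.01, 0, -0.1, 0, 0], [0.01, 0, -0.1, 0, 0], [0.01, 0, -0.1, 0, 0], [0.01, 0, -0.1, 0, 0], [0.01, 0, -0.1, 0, 0], [0.007, 0, -0.06, 0, 0], [0.004, 0, -0.03, 0, 0], [0, 0, -0.005, 0, 0], [0, 0, 0.001, 0, 0], [0, 0, 0.001, 0, 0], [0, 0, 0.001, 0, 0]]}' > path.dat && python3 drive.py path.dat; done
echo '{"offsets": [[0.004, 0, -0.04, 0, 0], [0.01, 0, -0.08, 0, 0], [0.01, 0, -0.1, 0, 0], [0.01, 0, -0.1, 0, 0], [0.01, 0, -0.1, 0, 0], [0.01, 0, -0.1, 0, 0], [0.01, 0, -0.1, 0, 0], [0.01, 0, -0.1, 0, 0], [0.01, 0, -0.1, 0, 0], [0.01, 0, -0.1, 0, 0], [0.01, 0, -0.1, 0, 0], [0.01, 0, -0.1, 0, 0], [0.01, 0, -0.1, 0, 0], [0.007, 0, -0.06, 0, 0], [0.004, 0, -0.03, 0, 0], [0, 0, -0.005, 0, 0], [0, 0, 0.001, 0, 0], [0, 0, 0.001, 0, 0], [0, 0, 0.001, 0, 0]]}' > path.dat && python3 drive.py path.dat
echo '{"offsets": [[0.004, 0, -0.04, 0, 0], [0.01, 0, -0.08, 0, 0], [0.01, 0, -0.1, 0, 0], [0.01, 0, -0.1, 0, 0], [0.01, 0, -0.1, 0, 0], [0.01, 0, -0.1, 0, 0], [0.01, 0, -0.1, 0, 0], [0.01, 0, -0.1, 0, 0], [0.01, 0, -0.1, 0, 0], [0.01, 0, -0.1, 0, 0], [0.01, 0, -0.1, 0, 0], [0.01, 0, -0.1, 0, 0], [0.01, 0, -0.1, 0, 0], [0.007, 0, -0.06, 0, 0], [0.004, 0, -0.03, 0, 0], [0, 0, -0.005, 0, 0], [0, 0, 0.001, 0, 0], [0, 0, 0.001, 0, 0], [0, 0, 0.001, 0, 0]]}' > path.dat && python3 drive.py path.dat
python3 - <<'E'
from h import *
S=camrig.read_camera('scene')[190:300,300:420]; T=camrig.read_camera('top')[210:265,295:405]
cv2.imwrite('pics/m.png',np.hstack([cv2.resize(S,(400,367),interpolation=2),cv2.copyMakeBorder(cv2.resize(T,(400,200),interpolation=2),0,167,0,0,0)])[:,:,::-1])
E
```

```text
time: 12.15
eef_pos: [0.497, -0.2783, 0.0818]
tool_rot: [0.001, 0.728, 0.685, 0.0]
force: [-3.1, 1.1, 14.4]
gripper_width: -0.0002
grasp_force: 7.1
time: 14.05
eef_pos: [0.4971, -0.2783, 0.0815]
tool_rot: [0.001, 0.728, 0.685, 0.0]
force: [-5.4, 2.5, 25.7]
gripper_width: -0.0002
grasp_force: 11.9
time: 15.95
eef_pos: [0.4973, -0.2783, 0.0813]
tool_rot: [0.002, 0.728, 0.685, 0.0]
force: [-5.5, 4.8, 34.4]
gripper_width: 0.0002
grasp_force: 16.0
```

View pics/m.png

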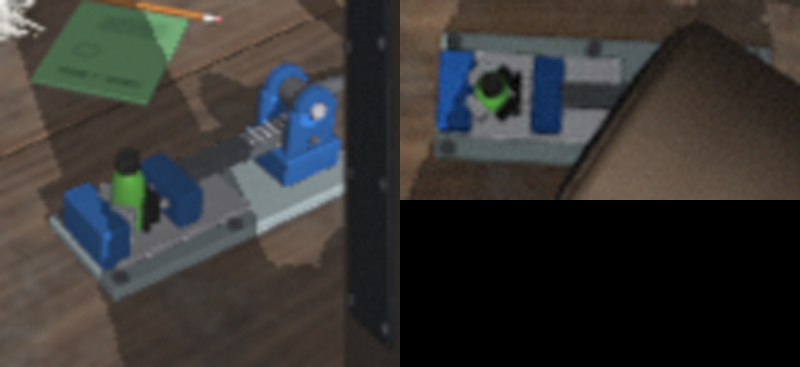

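The bottle stands upright in the V with the pad against it, and the rising force shows the lever is reaching its stop. Two more full strokes to make sure it is tight, which does no harm, then move clear.

```bash
echo '{"offsets": [[0.004, 0, -0.04, 0, 0], [0.01, 0, -0.08, 0, 0], [0.01, 0, -0.1, 0, 0], [0.01, 0, -0.1, 0, 0], [0.01, 0, -0.1, 0, 0], [0.01, 0, -0.1, 0, 0], [0.01, 0, -0.1, 0, 0], [0.01, 0, -0.1, 0, 0], [0.01, 0, -0.1, 0, 0], [0.01, 0, -0.1, 0, 0], [0.01, 0, -0.1, 0, 0], [0.01, 0, -0.1, 0, 0], [0.01, 0, -0.1, 0, 0], [0.007, 0, -0.06, 0, 0], [0.004, 0, -0.03, 0, 0], [0, 0, -0.005, 0, 0], [0, 0, -0.001, 0, 0], [0, 0, -0.001, 0, 0], [0, 0, -0.001, 0, 0]]}' > path.dat && python3 drive.py path.dat
echo '{"offsets": [[0.004, 0, -0.04, 0, 0], [0.01, 0, -0.08, 0, 0], [0.01, 0, -0.1, 0, 0], [0.01, 0, -0.1, 0, 0], [0.01, 0, -0.1, 0, 0], [0.01, 0, -0.1, 0, 0], [0.01, 0, -0.1, 0, 0], [0.01, 0, -0.1, 0, 0], [0.01, 0, -0.1, 0, 0], [0.01, 0, -0.1, 0, 0], [0.01, 0, -0.1, 0, 0], [0.01, 0, -0.1, 0, 0], [0.01, 0, -0.1, 0, 0], [0.007, 0, -0.06, 0, 0], [0.004, 0, -0.03, 0, 0], [0, 0, -0.005, 0, 0], [0, 0, 0, 0, 0], [0, 0, 0, 0, 0], [0, 0, 0, 0, 0]]}' > path.dat && python3 drive.py path.dat
echo '{"offsets": [[0.004, 0, -0.04, 0, 0], [0.01, 0, -0.08, 0, 0], [0.01, 0, -0.12, 0, 0], [0.05, 0, -0.16, 0, 0], [0.1, 0, -0.19, 0, 0], [0.15, 0, -0.19, 0, 0], [0.2, 0, -0.19, 0, 0], [0.25, 0, -0.19, 0, 0], [0.3, 0, -0.19, 0, 0], [0.34, 0, -0.19, 0, 0], [0.34, 0, -0.19, 0, 0], [0.34, 0, -0.19, 0, 0], [0.34, 0, -0.19, 0, 0], [0.34, 0, -0.19, 0, 0], [0.34, 0, -0.19, 0, 0]]}' > path.dat && python3 drive.py path.dat
python3 snap.py w6
python3 - <<'E'
from h import *
w=cv2.imread('pics/w6.png')[90:330,230:430]
T=camrig.read_camera('top'); print(blobs(mask(T,0,6,150,120),(415,210,475,270)))
cv2.imwrite('pics/f.png',np.hstack([cv2.resize(w,(400,480),interpolation=2),cv2.copyMakeBorder(cv2.resize(camrig.read_camera('scene')[190:300,300:420],(400,367),interpolation=2)[:,:,::-1],0,113,0,0,0)]))
E
```

```text
time: 17.95
eef_pos: [0.497, -0.278, 0.0816]
tool_rot: [0.001, 0.728, 0.685, 0.0]
force: [-5.1, 4.1, 28.2]
gripper_width: 0.0001
grasp_force: 12.4
time: 19.85
eef_pos: [0.4969, -0.2781, 0.0816]
tool_rot: [0.001, 0.728, 0.685, 0.0]
force: [-6.1, 3.7, 26.5]
gripper_width: -0.0002
grasp_force: 12.4
time: 21.35
eef_pos: [0.5175, 0.0603, 0.2693]
tool_rot: [0.0, 0.729, 0.685, -0.0]
force: [0.6, -0.4, 0.4]
gripper_width: 0.0001
grasp_force: 0.0
[0.5174592  0.06028693 0.26925809]
[([435, 229, 18, 17, 300], [443.6, 237.0])]
```

View pics/f.png

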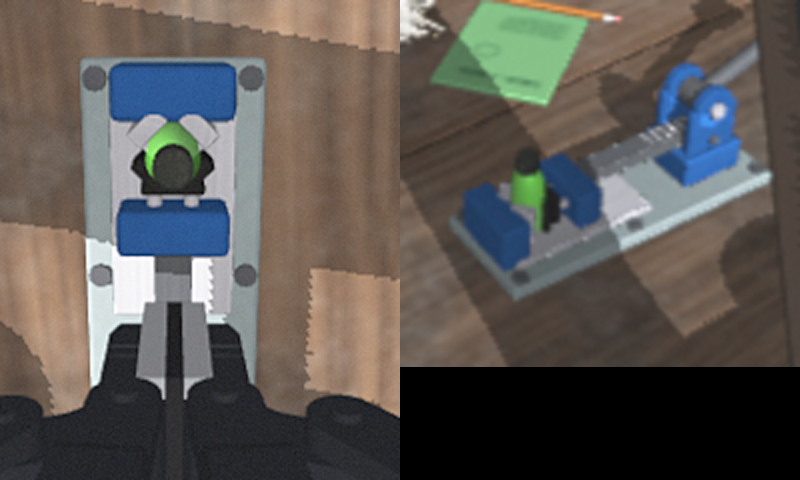

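The bottle is seated upright in the V with the pad pressed against it and its rods pushed in. The red pad is back at exactly its rest pixel position, and the robot is clear of everything. Handing in.

```bash
python3 -c "
from workcell import manip, camrig
print(manip.sign_off())"
```

```text
the job is handed in; nothing more can be done
None
```

I handed the job in at about 21 s. After six full strokes, the last pictures show the bottle upright in the V with the pad pressed against it, the lever back up and the robot clear; the hand-in returned no verdict.

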